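# Find the case that holds the honing stone and put it in the bench drawer

### The arm

A 7-joint arm with a two-finger parallel gripper is mounted at the origin on the work surface. World frame = base frame: x ahead of the robot, y to its left, z up, the work surface at z = 0. Lengths are in m, angles in rad, forces in N, time in s.
With the tool pointing down it reaches from about 0.4 to 0.875 m from the base axis. Payload 6.5 kg.
Tool frame: the origin (TCP) lies midway between the tips of the shut fingers; the grasp point (between the pads) lies 19 mm behind it; z points along the fingers, y is the line along which they close (so a half turn about z gives the same grasp; the last joint's range is limited). The gripper opens to 88 mm and grips with 3 to 60 N. Pads are 18 mm wide; open, the fingers measure 123 mm over their backs; the gripper's body (75 mm by 187 mm) begins 45 mm behind the grasp point.
Start: joints at [-1.403, 0.536, -0.004, 1.538, 0.003, 1.067, -0.071], TCP at [0.151, 0.632, 0.239] pointing down, gripper open.
Joint ranges: [-2.7, 2.7], [-0.37, 2.16], [-1.27, 1.26], [0.24, 2.4], [-1.31, 4.45], [0.19, 1.91], [-2.76, 2.76]. Speed limits (rad/s): [2.39, 2.39, 3.14, 3.14, 3.14, 3.14, 3.14].

### API

Orientations are given as a unit quaternion [x, y, z, w].
In Python, from station import robot, eyes gives the robot as it stands. The module is installed in compiled form; this text tells all that it offers.
- The arm moves only by the tool carry_out, never from a script. Its argument "targets" is a list of rows, each a list of 5 numbers: the closure, from -1 (fully open) to 1 (shut), then the shift along the tool's x, y, z in cm, then the turn about the tool's z in rad. In form: [[hand, tx, ty, tz, twist], ...]. A call has 1 to 8 rows; each row shifts and turns the commanded pose from where the row before left it, along the tool's axes as they then stand; what a row does not reach is not made up. A row lasts 1/10 s, in which the tool goes at most 50 mm and 8.59 degrees, less where a joint would pass 70% of its speed; a pose out of reach is approached as far as the arm can. A call is refused whole if a number of a shift passes 5 or a number of a turn 0.15, either way. A call with a gripper value outside its range is refused whole. The fingers move at their own pace and stop on an object; "grip_force" is the grip in N (left out, the last holds). Time passes only in rows, so rows that do not move let the fingers close. It gives the time, the measured TCP pose, the force, the opening and the grip force at its end, in the units of the state.
- robot.sense(): the state, without advancing time (a new reading comes with each control period).
- eyes.camera(name): name is "scene" or "top"; returns (picture, depth): 480x640x3 uint8, blue, green, red; 480x640 float32, m along the optical axis (not along the pixel's ray), 0 where there is no reading.
- eyes.camera_model(name): a dict with "fx", "fy", "cx", "cy" (pixels), "R" (3x3) and "t" (3): a world point X has camera coordinates R X + t. Camera axes: x right, y down, z forward; pixel columns grow to the right and rows downward; lengths in m; the calibration is good to about 2 mm. A picture is of the moment at which its call begins. camera_model takes no time and is no camera call.
- robot.close_job(): hands the job in; it is judged then, once.
The state is a dict: "clock": time; "joints": joint angles; "dq": joint speeds; "joint_torque": joint torques, N m; "tcp_pos": TCP position; "tcp_rot": TCP orientation; "force": force on the tool from outside, world axes, zero at the start; "wrist_torque": the same for the moment, N m; "grip_width": finger opening in m; "finger_force": force on a finger pad.
Only numpy, scipy, OpenCV 4.12 (cv2) and the standard library are available. Lean on these libraries where they do the work, as an engineer would, in place of code of your own. Each camera call takes 0.05 s, during which the arm holds its last target. There are 200 camera calls.

### The job

One of the three identical closed wooden cases on the carving bench holds the honing stone, the other two are empty: lift them to feel which is the heavy one. Pull the drawer of the low grey chest all the way out to its stop, lay the case with the stone gently and flat on the drawer's floor, and leave the drawer fully out. The two empty cases stay flat on the bench top, and the mallet, tub, gouge and bottle are left where they are.

Things in the scene. Friction and masses are not known exactly. Their poses are not given: they have to be found in the camera images.
- case_a: closed wooden case, a plain dark box 140 x 56 x 44 mm with a thin black seam line round it, origin at the centre of its underside, x along its length, z up. The one nearest the chest (largest y). All three cases look the same: an empty one weighs about 0.2 kg, the one with the stone about 0.6 kg, balanced at its middle; the lids do not open
- case_b: closed wooden case, a plain dark box 140 x 56 x 44 mm with a thin black seam line round it, origin at the centre of its underside, x along its length, z up. The middle one. All three cases look the same: an empty one weighs about 0.2 kg, the one with the stone about 0.6 kg, balanced at its middle; the lids do not open
- case_c: closed wooden case, a plain dark box 140 x 56 x 44 mm with a thin black seam line round it, origin at the centre of its underside, x along its length, z up. The one farthest from the chest (smallest y). All three cases look the same: an empty one weighs about 0.2 kg, the one with the stone about 0.6 kg, balanced at its middle; the lids do not open
- chest: low grey painted bench chest with one drawer, fixed to the bench, 300 mm deep (x) x 280 wide (y) x 90 high, origin on the bench at the middle of its front edge, x pointing to its back (the drawer opens to -x); a black rubber mat 3 mm thick on its top
- drawer (a joint): how far the drawer is out, in m: 0 shut, 0.19 at its stop; it slides along the chest's -x with a few newtons of friction. Front panel 276 mm wide, from 12 to 82 mm above the bench, its outer face 15 mm before the chest's origin when shut
- handle (a point): middle of the drawer's bar handle, 58 mm above the bench: a steel bar 10 mm thick and 120 mm long, parallel to the chest's y, its axis 45 mm in front of the drawer's front face (40 mm clear gap behind the bar), fixed at both ends; moves with the drawer
- tray: the drawer, plywood inside: origin at inner floor height (18 mm above the bench), at the back face of the front panel, midway between the sides; x points into the drawer. Inner floor 238 mm wide (y) with side walls 40 mm high; along x the floor begins at +6 mm (6 mm front wall) and, with the drawer at its stop, the part not under the chest's top ends at +190 mm
- mallet: turned wooden carver's mallet standing on its head, 92 mm across, 230 mm high, origin at the centre of its underside; leave it
- tub: white tub with red lid, 72 mm across, 85 mm high, origin at the centre of its underside; leave it
- gouge: carving gouge with wooden handle lying on the bench, 170 mm long, origin at the centre of its underside, x along it; leave it
- bottle: clear plastic bottle with white cap, 64 mm across, 200 mm high, origin at the centre of its underside; leave it
Mind the look-alikes: they are no part of the job. Leave any green or orange look-alike of the case_b alone.

How it is judged:
On the way:
1. the drawer has been pulled out to its stop (at least 183 mm) (value of joint drawer above 0.183 m), for 0.2 s.
At the end, for the whole second after the job is handed in: the drawer is at its stop (out at least 183 mm); the case that holds the stone lies flat (within 0.08 rad) on the drawer's inner floor (height within 8 mm), its weight resting on it, at rest; the two empty cases lie flat (within 0.08 rad) on the bench top (height within 8 mm), at rest (value of joint drawer above 0.183 m and ((x of case_a in the frame of tray between 0.02 and 0.2 m and y of case_a in the frame of tray between -0.125 and 0.125 m and z of case_a in the frame of tray between -0.008 and 0.008 m and angle between each of case_a, case_b, case_c's own z axis and vertical below 0.08 rad and contact force between case_a and tray above 3.8 N and linear speed of each of case_a, case_b, case_c below 0.02 m/s and height (world z) of case_b between -0.008 and 0.008 m and height (world z) of case_c between -0.008 and 0.008 m) or (x of case_b in the frame of tray between 0.02 and 0.2 m and y of case_b in the frame of tray between -0.125 and 0.125 m and z of case_b in the frame of tray between -0.008 and 0.008 m and angle between each of case_b, case_a, case_c's own z axis and vertical below 0.08 rad and contact force between case_b and tray above 3.8 N and linear speed of each of case_b, case_a, case_c below 0.02 m/s and height (world z) of case_a between -0.008 and 0.008 m and height (world z) of case_c between -0.008 and 0.008 m) or (x of case_c in the frame of tray between 0.02 and 0.2 m and y of case_c in the frame of tray between -0.125 and 0.125 m and z of case_c in the frame of tray between -0.008 and 0.008 m and angle between each of case_c, case_a, case_b's own z axis and vertical below 0.08 rad and contact force between case_c and tray above 3.8 N and linear speed of each of case_c, case_a, case_b below 0.02 m/s and height (world z) of case_a between -0.008 and 0.008 m and height (world z) of case_b between -0.008 and 0.008 m))); the robot touches nothing.
It fails at once if the mallet is moved by more than 40 mm (distance of mallet from where it was at the start of the episode above 0.04 m).
It fails at once if the tub is moved by more than 40 mm (distance of tub from where it was at the start of the episode above 0.04 m).
It fails at once if the gouge is moved by more than 40 mm (distance of gouge from where it was at the start of the episode above 0.04 m).
It fails at once if the bottle is moved by more than 40 mm (distance of bottle from where it was at the start of the episode above 0.04 m).
It fails at once if a case is dropped or rammed into the drawer (more than 80 N between them) (contact force between any of case_a, case_b, case_c and tray above 80 N).
It also fails if it takes over 72 s, if anything falls off the work surface, if the arm or the gripper's body presses on something with over 40 N, if the wrist force passes 120 N, or if a joint passes its speed limit or range.

## Working session

There is one attempt and no reset: what is moved stays moved. The work goes in short steps, Python scripts to look and compute and a tool call to move; the robot and the scene stay as the last step left them, time stands still between calls to the robot, and variables do not carry over. Pictures are saved under pics/ and viewed, at most 10 in all, crops included, and the job is handed in when it is done.

Besides the shell and the picture viewer there is one more tool, called after "Emit:" as a command line: name --pt "numbers of a row" for each row, then --argument value for the rest. carry_out: Moves the arm, as the interface text tells. Its arguments: {"type":"object","properties":{"targets":{"type":"array","items":{"type":"array","items":{"type":"number"}}},"grip_force":{"type":"number"}},"required":["targets"]}

```bash
mkdir -p pics
cat > h.py <<'E'
from station import robot, eyes
import numpy as np, cv2
def grab(n,save=None):
    p,d=eyes.camera(n); m=eyes.camera_model(n)
    if save: cv2.imwrite('pics/'+save,p)
    return p,d,m
def world(m,u,v,d):
    c=np.stack([(u-m['cx'])/m['fx']*d,(v-m['cy'])/m['fy']*d,d],-1)
    return (c-np.array(m['t']))@np.array(m['R'])
def cloud(d,m):
    v,u=np.mgrid[:480,:640]; return world(m,u,v,d)
E
python3 - <<'E'
from h import *
for n in('top','scene'):
    p,d,m=grab(n,n+'0.png'); np.savez(n+'0.npz',p=p,d=d)
    print(n,m, (-np.array(m['R']).T@m['t']))
s=robot.sense();print(s)
E
```

```text
top {'fx': 508.7538511077146, 'fy': 508.7538511077146, 'cx': 314.30202599479304, 'cy': 241.07127049273197, 'R': array([[ 0.0137995 , -0.99989143,  0.00516723],
       [-0.97643938, -0.01458846, -0.21529821],
       [ 0.21535022, -0.00207448, -0.97653468]]), 't': array([-0.02484407,  0.56135291,  1.46332353])} [ 0.23334288 -0.01361646  1.54997282]
scene {'fx': 573.8013473362356, 'fy': 573.8013473362356, 'cx': 319.6952930964339, 'cy': 243.07597535262116, 'R': array([[ 0.74111319,  0.67133317, -0.00793793],
       [ 0.53454451, -0.59717758, -0.59803102],
       [-0.40621842,  0.4389655 , -0.80143364]]), 't': array([-0.38979008, -0.25456577,  2.02265676])} [ 1.24659573 -0.7782185   1.46569283]
{'clock': 0.1, 'joints': array([-1.40316511,  0.53706207, -0.00442983,  1.5387257 ,  0.00260457,
        1.06730069, -0.07116203]), 'dq': array([-0.00083149, -0.00074637, -0.0002877 , -0.0026988 ,  0.00089987,
       -0.00061645,  0.00120665]), 'joint_torque': array([ 2.72864869e-03, -5.72086823e+01,  9.93981287e-01, -2.52233577e+01,
       -5.61623974e-02,  1.34885646e-02,  5.28648400e-05]), 'tcp_pos': array([0.15050402, 0.63179198, 0.23796409]), 'tcp_rot': array([ 1.16597643e-01,  9.93178954e-01, -7.44562808e-04, -2.74888225e-05]), 'force': array([-0.13927503, -0.94079005, -0.81946047]), 'wrist_torque': array([ 0.00188197, -0.03791321, -0.00854856]), 'finger_force': 0.0, 'grip_width': 0.08804415385084628}
```

View pics/top0.png

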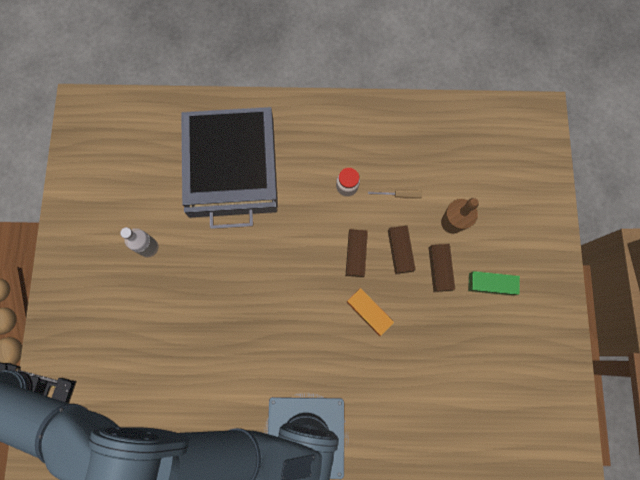

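View pics/scene0.png

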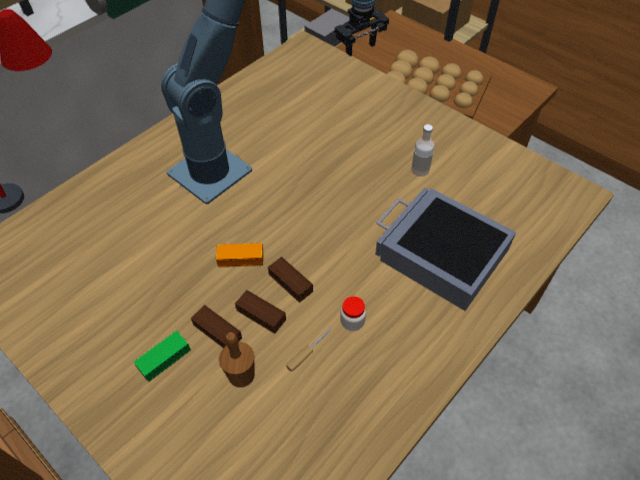

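The top view shows the dark cases at (357,253), (402,250) and (442,268). The chest is at (230,160) with its handle at (231,222), and the drawer looks almost shut. The orange and green boxes are look-alikes.

```bash
cat >> h.py <<'E'
def rectof(P,mask,z0,z1):
    k=mask&(P[...,2]>z0)&(P[...,2]<z1)
    return k
def comps(k,P,amin=100):
    n,l,st,_=cv2.connectedComponentsWithStats(k.astype(np.uint8))
    out=[]
    for i in range(1,n):
        if st[i,4]<amin: continue
        q=P[l==i]; r=cv2.minAreaRect((q[:,:2]*1000).astype(np.float32))
        out.append((np.round(r[0],1),np.round(r[1],1),round(r[2],1),round(float(np.median(q[:,2])),4),int(st[i,4])))
    return out
E
python3 - <<'E'
from h import *
for n in('top','scene'):
    z=np.load(n+'0.npz');p,d=z['p'],z['d'];m=eyes.camera_model(n);P=cloud(d,m)
    hsv=cv2.cvtColor(p,cv2.COLOR_BGR2HSV);Z=P[...,2]
    box=(P[...,0]>.3)&(P[...,0]<1.1)&(abs(P[...,1])<.7)&(d>0)
    dark=(hsv[...,2]<95)
    print(n,'cases');[print(c) for c in comps(box&dark&(Z>.037)&(Z<.052)&(P[...,1]<.05),P)]
    print('all objs >12mm');[print(c) for c in comps(box&(Z>.012),P,60)]
    print('chest top');[print(c) for c in comps(box&(Z>.084)&(Z<.1)&(P[...,1]>.05),P)]
    print('handle');[print(c) for c in comps(box&(Z>.045)&(Z<.07)&(P[...,1]>.05)&(P[...,0]<.72),P,15)]
E
```

```text
top cases
(array([ 545.8, -282.3]), array([139.8,  55.5]), 8.5, 0.0435, 791)
(array([ 533.6, -144.5]), array([ 54., 140.]), 85.9, 0.0431, 790)
(array([ 491.8, -402.9]), array([140.6,  57.1]), 4.9, 0.0434, 822)
all objs >12mm
(array([787. , 249.3]), array([374.8, 281.5]), 4.7, 0.0907, 10018)
(array([ 752.3, -117.8]), array([67. , 67.7]), 35.4, 0.0815, 528)
(array([ 725.3, -269. ]), array([ 25.1, 169.1]), 1.2, 0.0211, 237)
(array([ 638.3, -446.9]), array([89.1, 86. ]), 40.8, 0.1201, 980)
(array([ 546.6, -283.1]), array([141.2,  58.5]), 9.0, 0.043, 937)
(array([543.4, 492. ]), array([57. , 63.3]), 65.9, 0.128, 715)
(array([ 533.7, -145.5]), array([ 56.5, 141.3]), 85.9, 0.0429, 891)
(array([ 491.9, -404.4]), array([140.6,  60.1]), 4.9, 0.0428, 987)
(array([ 446.6, -559. ]), array([144.2,  57.9]), 84.9, 0.0427, 1000)
(array([ 355.4, -184.6]), array([139.8,  57.6]), 44.9, 0.0433, 929)
chest top
(array([821.2, 252.3]), array([304. , 281.2]), 4.7, 0.0915, 8281)
handle
(array([628.7, 234.9]), array([ 59., 275.]), 6.7, 0.0606, 423)
(array([536.9, 479. ]), array([27.8, 62.9]), 62.5, 0.057, 63)

[... 401 characters left out ...]
]), 44.9, 0.0399, 930)
(array([ 537.8, -148.3]), array([ 60.7, 146.4]), 85.6, 0.0404, 958)
(array([ 551.9, -285.8]), array([144.5,  61.9]), 9.2, 0.0405, 1060)
(array([ 763.6, -123.5]), array([69.8, 68.1]), 1.5, 0.078, 684)
(array([ 556.3, -421.8]), array([100., 280.]), 74.8, 0.0752, 2287)
(array([ 733.8, -272.1]), array([167.3,  25.5]), 89.4, 0.0202, 296)
(array([ 450.9, -562.2]), array([140.3,  68.3]), 86.2, 0.0404, 1255)
chest top
(array([823.7, 249.9]), array([304.6, 287.8]), 4.4, 0.0902, 7117)
handle
(array([563.5, 476.2]), array([64.2, 39.1]), 33.3, 0.0582, 94)
(array([625.9, 234.2]), array([ 43.3, 134.6]), 4.8, 0.0602, 165)
(array([693.4, 102.4]), array([11.7, 51.8]), 87.2, 0.0579, 78)
```

Emit:
carry_out --pt "-1 0 0 0 0.14" --pt "-1 0 0 0 0.14" --pt "-1 0 0 0 0.14" --pt "-1 0 0 0 0.14" --pt "-1 0 0 0 0.14" --pt "-1 0 0 0 0.14" --pt "-1 0 0 0 0.14" --pt "-1 0 0 0 0.14" --grip_force 20

```text
clock: 0.9
tcp_pos: [0.1504, 0.632, 0.2382]
tcp_rot: [0.629, 0.778, -0.0, 0.0]
force: [-0.4, -0.3, 0.6]
grip_width: 0.0882
finger_force: 0.0
```

Emit:
carry_out --pt "-1 0 0 0 0.137" --pt "-1 -3 3 0 0" --pt "-1 -3 3 0 0" --pt "-1 -3 3 0 0" --pt "-1 -3 3 0 0" --pt "-1 -3 3 0 0" --pt "-1 -3 3 0 0" --pt "-1 -3 3 0 0"

```text
clock: 1.7
tcp_pos: [0.3776, 0.4383, 0.2385]
tcp_rot: [0.678, 0.735, -0.0, 0.0]
force: [-1.1, 1.0, -0.0]
grip_width: 0.0881
finger_force: 0.0
```

Emit:
carry_out --pt "0 -3 3 0 0" --pt "0.2 -3 3 0 0" --pt "0.2 -3 3 0 0" --pt "0.2 -3 3 0 0" --pt "0.2 -3 3 0 0" --pt "0.2 -3 3 0 0" --pt "0.2 -2 1.5 0 0" --pt "0.2 0 0 0 0"

```text
clock: 2.5
tcp_pos: [0.5897, 0.2509, 0.2384]
tcp_rot: [0.681, 0.733, -0.001, 0.001]
force: [-0.4, -0.9, 0.6]
grip_width: 0.0353
finger_force: 0.0
```

```bash
cat >> h.py <<'E'
from scipy.spatial.transform import Rotation as Ro
def to(xy,yaw_y=None):
    "shift in tool axes (cm) to world xy(mm->m), twist so tool y lies at yaw_y deg (mod 180)"
    s=robot.sense(); M=Ro.from_quat(s['tcp_rot']).as_matrix(); p=s['tcp_pos']
    print('t',s['clock'],'tcp',p.round(4),'yawY',np.degrees(np.arctan2(M[1,1],M[0,1])).round(1),'F',s['force'].round(1),'w',round(s['grip_width'],4),'q7',s['joints'][6].round(2))
    D=np.array([xy[0]-p[0],xy[1]-p[1],0]); print('shift cm',(M.T@D*100).round(2))
    if yaw_y is not None:
        a=(np.degrees(np.arctan2(M[1,1],M[0,1]))-yaw_y+90)%180-90; print('twist',np.radians(a).round(3))
        b=np.radians(yaw_y); print('shift after twist y,x', 100*np.round([D[0]*np.cos(b)+D[1]*np.sin(b), -D[0]*np.sin(b)+D[1]*np.cos(b)],4))
E
python3 - <<'E'
from h import *
to((.6127,.2342),4.6)
n='top'
z=np.load(n+'0.npz');p,d=z['p'],z['d'];m=eyes.camera_model(n);P=cloud(d,m)
k=(P[...,2]>.05)&(P[...,2]<.068)&(P[...,1]>.15)&(P[...,1]<.32)&(P[...,0]<.7)&(P[...,0]>.55)
c=np.array([np.cos(np.radians(4.6)),np.sin(np.radians(4.6))]); o=np.array([.6725,.239])
q=P[k][:,:2]-o; X=q@c; Y=q@np.array([-c[1],c[0]])
h,e=np.histogram(X,bins=np.arange(-.09,.03,.005));print(list(zip(e.round(3),h)))
b=X<-.05;print(np.median(X[b]),Y[b].min(),Y[b].max())
E
```

```text
t 2.5 tcp [0.5897 0.2509 0.2384] yawY 4.2 F [-0.4 -0.9  0.6] w 0.0353 q7 -0.22
shift cm [-1.83  2.17  0.01]
twist -0.007
shift after twist y,x [ 2.16 -1.85]
[(np.float64(-0.09), np.int64(0)), (np.float64(-0.085), np.int64(0)), (np.float64(-0.08), np.int64(0)), (np.float64(-0.075), np.int64(32)), (np.float64(-0.07), np.int64(68)), (np.float64(-0.065), np.int64(40)), (np.float64(-0.06), np.int64(10)), (np.float64(-0.055), np.int64(8)), (np.float64(-0.05), np.int64(6)), (np.float64(-0.045), np.int64(9)), (np.float64(-0.04), np.int64(10)), (np.float64(-0.035), np.int64(11)), (np.float64(-0.03), np.int64(10)), (np.float64(-0.025), np.int64(101)), (np.float64(-0.02), np.int64(3)), (np.float64(-0.015), np.int64(0)), (np.float64(-0.01), np.int64(0)), (np.float64(-0.005), np.int64(0)), (np.float64(0.0), np.int64(0)), (np.float64(0.005), np.int64(0)), (np.float64(0.01), np.int64(0)), (np.float64(0.015), np.int64(0)), (np.float64(0.02), np.int64(0))]
-0.06686449053746216 -0.06289844606218789 0.06516791295766844
```

Emit:
carry_out --pt "0.2 -1.8 1.6 0 -0.007" --pt "0.2 0 0 4 0" --pt "0.2 0 0 4 0" --pt "0.2 0 0 4 0" --pt "0.2 0 0 3 0" --pt "0.2 0 0 2 0" --pt "0.2 0 0 1.5 0" --pt "0.2 0 0 1 0"

```text
clock: 3.3
tcp_pos: [0.6035, 0.2401, 0.0425]
tcp_rot: [0.675, 0.738, -0.0, -0.0]
force: [0.5, 1.0, 0.3]
grip_width: 0.0354
finger_force: 0.0
```

Emit:
carry_out --pt "1 0 0 0 0" --pt "1 0 0 0 0" --pt "1 0 0 0 0" --pt "1 0 0 0 0" --grip_force 25

```text
clock: 3.7
tcp_pos: [0.6059, 0.2398, 0.045]
tcp_rot: [0.676, 0.737, 0.001, 0.001]
force: [1.2, 0.7, 1.5]
grip_width: 0.0087
finger_force: 25.0
```

Emit:
carry_out --pt "1 0 -1 0 0" --pt "1 0 -2 0 0" --pt "1 0 -2.5 0 0" --pt "1 0 -2.5 0 0" --pt "1 0 -2.5 0 0" --pt "1 0 -2.5 0 0" --pt "1 0 -2 0 0" --pt "1 0 -1.5 0 0"

```text
clock: 4.5
tcp_pos: [0.4404, 0.2264, 0.045]
tcp_rot: [0.675, 0.737, 0.002, 0.0]
force: [3.3, 2.7, -0.5]
grip_width: 0.0087
finger_force: 25.0
```

Emit:
carry_out --pt "1 0 -0.5 0 0" --pt "1 0 -0.5 0 0" --pt "1 0 -0.4 0 0" --pt "1 0 0 0 0" --pt "1 0 0 0 0"

```text
clock: 5.0
tcp_pos: [0.427, 0.2253, 0.0448]
tcp_rot: [0.675, 0.737, 0.001, -0.0]
force: [-0.9, 4.3, 11.6]
grip_width: 0.0089
finger_force: 25.0
```

Emit:
carry_out --pt "1 0 -0.4 0 0" --pt "1 0 -0.4 0 0" --pt "1 0 0 0 0"

```text
clock: 5.3
tcp_pos: [0.4245, 0.2252, 0.045]
tcp_rot: [0.676, 0.737, 0.006, 0.003]
force: [14.9, 4.9, -8.5]
grip_width: 0.0093
finger_force: 25.0
```

Emit:
carry_out --pt "1 0 -0.3 0 0" --pt "1 0 0 0 0"

```text
clock: 5.5
tcp_pos: [0.4245, 0.2252, 0.0451]
tcp_rot: [0.676, 0.737, 0.008, 0.005]
force: [23.3, 5.8, -18.9]
grip_width: 0.0088
finger_force: 25.0
```

Emit:
carry_out --pt "0.2 0 0.6 0 0" --pt "0.2 0 0 0 0" --pt "0.2 0 0 0 0" --pt "0.2 0 0 -2 0" --pt "0.2 0 0 -4 0" --pt "-1 0 0 -5 0" --pt "-1 0 0 -5 0" --pt "-1 0 0 -4 0"

```text
clock: 6.3
tcp_pos: [0.4203, 0.2228, 0.2459]
tcp_rot: [0.676, 0.737, -0.0, -0.0]
force: [0.6, 0.6, -0.5]
grip_width: 0.0572
finger_force: 0.0
```

Run:
```python
from h import *
to((.536,-.146),-4.1)   # case long axis -4.1 -> try wide options below
to((.536,-.146),85.9)
p,d,m=grab('scene','scene1.png');P=cloud(d,m);Z=P[...,2]
box=(P[...,0]>.3)&(P[...,0]<.72)&(P[...,1]>.05)&(P[...,1]<.42)&(d>0)
[print('scene',c) for c in comps(box&(Z>.075)&(Z<.088),P,20)]
[print('hand',c) for c in comps(box&(Z>.05)&(Z<.07)&(P[...,0]<.5),P,10)]
```

```text
t 6.3 tcp [0.4203 0.2228 0.2459] yawY 5.0 F [ 0.6  0.6 -0.5] w 0.0572 q7 -0.36
shift cm [-3.774e+01  8.330e+00 -1.000e-02]
twist 0.158
shift after twist y,x [ 14.18 -35.96]
t 6.3 tcp [0.4203 0.2228 0.2459] yawY 5.0 F [ 0.6  0.6 -0.5] w 0.0572 q7 -0.36
shift cm [-3.774e+01  8.330e+00 -1.000e-02]
twist -1.412
shift after twist y,x [-35.96 -14.18]
scene (array([482.3, 220.5]), array([ 21.3, 279.4]), 5.1, 0.0795, 282)
scene (array([687.9, 310. ]), array([ 36.5, 147.6]), 4.6, 0.0855, 207)
scene (array([706.2, 360.4]), array([27.5, 48.6]), 1.7, 0.0864, 43)
scene (array([700.9, 165.8]), array([ 40.3, 139.1]), 4.8, 0.0854, 202)
hand (array([491.1, 220.9]), array([ 27.3, 280.9]), 2.5, 0.0576, 300)
hand (array([441.9, 221. ]), array([ 40.8, 138. ]), 6.4, 0.0586, 139)
```

View pics/scene1.png

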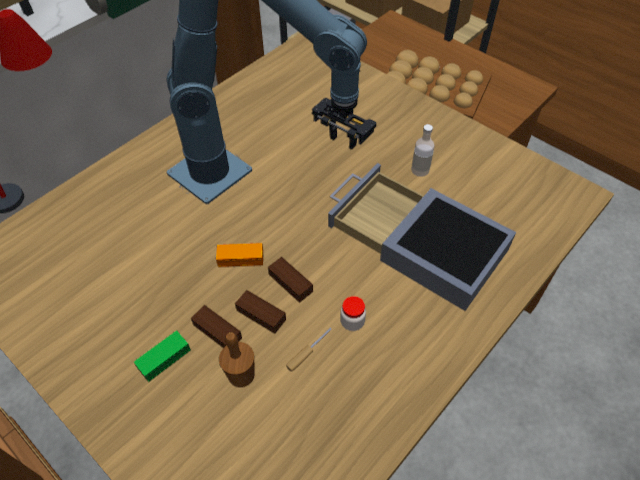

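Emit:
carry_out --pt "-1 0 0 0 0.144" --pt "-1 0 0 0 0.144" --pt "-1 0 0 0 0.144" --pt "-1 0 0 0 0.144" --pt "-1 0 0 0 0.144" --pt "-1 0 0 0 0.144" --pt "-1 0 0 0 0.144" --pt "-1 0 0 0 0.144"

```text
clock: 7.15
tcp_pos: [0.4199, 0.2228, 0.2429]
tcp_rot: [0.969, 0.247, -0.001, 0.0]
force: [0.2, 0.1, 0.4]
grip_width: 0.0885
finger_force: 0.0
```

Emit:
carry_out --pt "-1 0 0 0 0.144" --pt "-1 0 0 0 0.144" --pt "-1 0 0 0 0.144" --pt "-1 0 0 0 0.144" --pt "-1 1.5 4 0 0" --pt "-1 1.5 4 0 0" --pt "-1 1.5 4 0 0" --pt "-1 1.5 4 0 0"

```text
clock: 7.95
tcp_pos: [0.4687, 0.0581, 0.243]
tcp_rot: [0.999, -0.035, -0.001, -0.0]
force: [0.5, 1.1, -1.0]
grip_width: 0.088
finger_force: 0.0
```

Emit:
carry_out --pt "-1 1.5 4 0 0" --pt "-1 1.5 4 0 0" --pt "-1 1.5 4 0 0" --pt "-1 1.5 4 0 0" --pt "-1 1.5 3 0 0" --pt "-1 0 0 0 0" --pt "-1 0 0 0 0"

```text
clock: 8.65
tcp_pos: [0.5301, -0.1354, 0.2428]
tcp_rot: [0.999, -0.036, -0.001, -0.0]
force: [0.7, -0.5, -0.1]
grip_width: 0.0877
finger_force: 0.0
```

Run:
```python
from h import *
to((.536,-.146),-94.1)
```

```text
t 8.65 tcp [ 0.5301 -0.1354  0.2428] yawY -94.1 F [ 0.7 -0.5 -0.1] w 0.0877 q7 -1.1
shift cm [ 0.66  1.02 -0.  ]
twist -0.0
shift after twist y,x [1.02 0.66]
```

Emit:
carry_out --pt "-1 0.7 1 3 0" --pt "-1 0 0 4 0" --pt "-1 0 0 4 0" --pt "-1 0 0 4 0" --pt "-1 0 0 3 0" --pt "-1 0 0 2.5 0" --pt "-1 0 0 1.5 0" --pt "-1 0 0 1 0"

```text
clock: 9.45
tcp_pos: [0.5369, -0.1441, 0.0127]
tcp_rot: [0.999, -0.034, -0.001, -0.0]
force: [-0.5, -0.2, 1.1]
grip_width: 0.0881
finger_force: 0.0
```

Emit:
carry_out --pt "1 0 0 0 0" --pt "1 0 0 0 0" --pt "1 0 0 0 0" --pt "1 0 0 0 0" --pt "1 0 0 0 0" --grip_force 30

```text
clock: 9.95
tcp_pos: [0.5382, -0.1457, 0.0145]
tcp_rot: [0.999, -0.035, 0.001, -0.0]
force: [-0.4, 1.0, 4.5]
grip_width: 0.0557
finger_force: 30.0
```

Emit:
carry_out --pt "1 0 0 -1 0" --pt "1 0 0 -2 0" --pt "1 0 0 -1 0" --pt "1 0 0 0 0" --pt "1 0 0 0 0" --pt "1 0 0 0 0" --pt "1 0 0 0 0"

```text
clock: 10.65
tcp_pos: [0.537, -0.1456, 0.053]
tcp_rot: [0.999, -0.035, -0.001, -0.0]
force: [0.4, -0.5, -5.8]
grip_width: 0.056
finger_force: 30.0
```

Emit:
carry_out --pt "1 0 0 0 0"

```text
clock: 10.75
tcp_pos: [0.5372, -0.1457, 0.0533]
tcp_rot: [0.999, -0.035, -0.0, -0.0]
force: [-0.3, 0.4, -5.2]
grip_width: 0.056
finger_force: 30.0
```

Emit:
carry_out --pt "1 0 0 0 0"

```text
clock: 10.85
tcp_pos: [0.5374, -0.1457, 0.0534]
tcp_rot: [0.999, -0.035, -0.0, -0.0]
force: [-0.7, -0.0, -6.2]
grip_width: 0.0558
finger_force: 30.0
```

Emit:
carry_out --pt "1 0 0 -2 0" --pt "1 0 0 -3 0" --pt "1 0 0 -3 0" --pt "1 0 0 -3 0" --pt "1 0 0 -2 -0.076" --pt "1 0 0 0 -0.076" --pt "1 0 0 0 0" --pt "1 0 0 0 0"

```text
clock: 11.65
tcp_pos: [0.537, -0.1455, 0.1833]
tcp_rot: [0.999, 0.04, -0.0, -0.0]
force: [-1.3, 1.3, -5.4]
grip_width: 0.0559
finger_force: 30.0
```

Run:
```python
from h import *
to((.5808,.2317),-85.4)
```

```text
t 11.65 tcp [ 0.537  -0.1455  0.1833] yawY -85.4 F [-1.3  1.3 -5.4] w 0.0559 q7 -0.9
shift cm [ 7.370e+00 -3.726e+01  2.000e-02]
twist -0.001
shift after twist y,x [-37.25   7.39]
```

Emit:
carry_out --pt "1 0.4 -1.5 0 0" --pt "1 0.6 -3 0 0" --pt "1 0.6 -3 0 0" --pt "1 0.6 -3 0 0" --pt "1 0.6 -3 0 0" --pt "1 0.6 -3 0 0" --pt "1 0.6 -3 0 0" --pt "1 0.6 -3 0 0"

```text
clock: 12.45
tcp_pos: [0.5644, 0.0848, 0.183]
tcp_rot: [0.999, 0.041, -0.001, -0.0]
force: [-0.2, -0.5, -5.2]
grip_width: 0.0557
finger_force: 30.0
```

Emit:
carry_out --pt "1 0.6 -3 0 0" --pt "1 0.6 -3 0 0" --pt "1 0.6 -3 0 0" --pt "1 0.6 -3 0 0" --pt "1 0.4 -2 0 0" --pt "1 0.4 -0.8 0 0" --pt "1 0 0 0 0" --pt "1 0 0 0 0"

```text
clock: 13.25
tcp_pos: [0.5847, 0.2308, 0.1834]
tcp_rot: [0.999, 0.04, -0.0, 0.001]
force: [0.3, -0.4, -6.1]
grip_width: 0.0556
finger_force: 30.0
```

Run:
```python
from h import *
to((.5808,.2317),-85.4)
p,d,m=grab('scene','scene2.png')
```

```text
t 13.25 tcp [0.5847 0.2308 0.1834] yawY -85.4 F [ 0.3 -0.4 -6.1] w 0.0556 q7 -1.54
shift cm [-0.38 -0.12  0.  ]
twist -0.0
shift after twist y,x [-0.12 -0.38]
```

View pics/scene2.png

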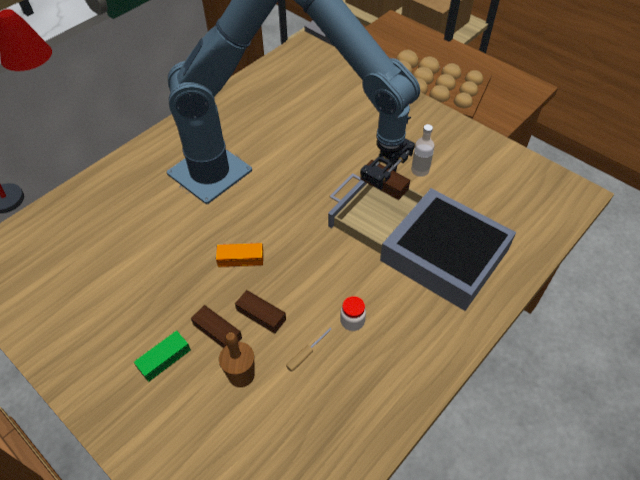

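The case is held level at (390,180) above the open drawer. The other two cases haven't moved. Lowering.

Emit:
carry_out --pt "1 -0.4 0 2 0" --pt "1 0 0 3 0" --pt "1 0 0 3 0" --pt "1 0 0 2.5 0" --pt "1 0 0 1.8 0" --pt "1 0 0 1 0" --pt "1 0 0 0.5 0" --pt "1 0 0 0.3 0"

```text
clock: 14.1
tcp_pos: [0.5815, 0.2319, 0.0432]
tcp_rot: [0.999, 0.041, 0.001, -0.0]
force: [0.5, 0.1, -5.5]
grip_width: 0.0557
finger_force: 30.0
```

Emit:
carry_out --pt "1 0 0 0.2 0" --pt "1 0 0 0.2 0" --pt "1 0 0 0.2 0" --pt "1 0 0 0.1 0" --pt "1 0 0 0 0"

```text
clock: 14.6
tcp_pos: [0.5808, 0.2321, 0.0358]
tcp_rot: [0.999, 0.041, 0.0, -0.0]
force: [-0.2, -0.3, -5.2]
grip_width: 0.0553
finger_force: 30.0
```

Emit:
carry_out --pt "1 0 0 0.1 0" --pt "1 0 0 0.1 0" --pt "1 0 0 0 0"

```text
clock: 14.9
tcp_pos: [0.5808, 0.232, 0.0336]
tcp_rot: [0.999, 0.041, -0.0, 0.0]
force: [-0.2, -0.2, -6.3]
grip_width: 0.0556
finger_force: 30.0
```

Emit:
carry_out --pt "1 0 0 0.1 0" --pt "1 0 0 0.1 0" --pt "1 0 0 0 0"

```text
clock: 15.2
tcp_pos: [0.5815, 0.2321, 0.0326]
tcp_rot: [0.999, 0.041, 0.001, -0.0]
force: [-1.8, -0.3, 2.9]
grip_width: 0.0559
finger_force: 30.0
```

Contact with the drawer floor. Releasing and backing straight up.

Emit:
carry_out --pt "0 0 0 0 0" --pt "-0.6 0 0 0 0" --pt "-0.6 0 0 0 0" --pt "-0.6 0 0 0 0" --pt "-0.6 0 0 -2 0" --pt "-0.6 0 0 -4 0" --pt "-0.6 0 0 -4 0" --pt "-0.6 0 0 -4 0"

```text
clock: 16.0
tcp_pos: [0.5807, 0.2319, 0.173]
tcp_rot: [0.999, 0.041, -0.0, 0.0]
force: [-0.0, 0.2, -0.2]
grip_width: 0.0705
finger_force: 0.0
```

Emit:
carry_out --pt "-0.6 0 0 -3 0" --pt "-0.6 0 3 0 0" --pt "-0.6 0 4 0 0" --pt "-0.6 0 4 0 0" --pt "-0.6 0 4 0 0" --pt "-0.6 0 4 0 0" --pt "-0.6 0 0 0 0" --pt "-0.6 0 0 0 0"

```text
clock: 16.8
tcp_pos: [0.5964, 0.0418, 0.2018]
tcp_rot: [0.999, 0.04, 0.0, -0.0]
force: [0.1, 0.3, -0.6]
grip_width: 0.0704
finger_force: 0.0
```

Run:
```python
from h import *
for n in('scene','top'):
    p,d,m=grab(n,n+'3.png');P=cloud(d,m);Z=P[...,2]
    box=(P[...,0]>.3)&(P[...,0]<.72)&(abs(P[...,1])<.45)&(d>0)
    dark=(cv2.cvtColor(p,cv2.COLOR_BGR2HSV)[...,2]<95)
    [print(n,'dark',c) for c in comps(box&dark&(Z>.037)&(Z<.068),P)]
    [print(n,'panel',c) for c in comps(box&(Z>.075)&(Z<.088)&(P[...,1]>.05)&(P[...,0]<.6),P,20)]
print(robot.sense()['force'],robot.sense()['tcp_pos'],robot.sense()['clock'])
```

```text
scene dark (array([561.8, 351.1]), array([176.9,  30. ]), 5.4, 0.0473, 182)
scene dark (array([583.1, 229.3]), array([141.4,  66. ]), 5.9, 0.0582, 741)
scene dark (array([625.3, 109.1]), array([ 24.2, 188.7]), 89.9, 0.0475, 202)
scene dark (array([ 552.5, -285.1]), array([142.8,  58.4]), 9.2, 0.0419, 786)
scene dark (array([ 496.7, -406.6]), array([142.1,  58. ]), 4.2, 0.0419, 735)
scene panel (array([470.3, 334.5]), array([16.5, 49.7]), 4.8, 0.0791, 45)
scene panel (array([485.3, 150.6]), array([15.1, 28. ]), 1.9, 0.0794, 32)
top dark (array([577.6, 231.4]), array([140.3,  56.2]), 4.6, 0.0613, 565)
top dark (array([ 546. , -281.7]), array([139.9,  55.2]), 8.4, 0.0433, 773)
top dark (array([ 491.8, -403. ]), array([139.1,  56.4]), 4.6, 0.0433, 809)
top panel (array([468.2, 308.9]), array([ 15.7, 102.1]), 4.8, 0.0816, 176)
[ 0.14264146  0.73652068 -0.4558146 ] [0.59631446 0.04434614 0.20147355] 16.9
```

View pics/scene3.png

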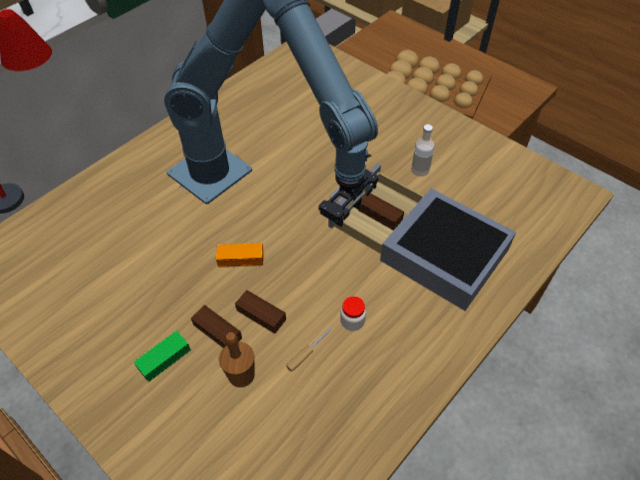

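The case lies at (382,208) in the drawer. Its top is at about 61 mm, which matches 18 + 44, and the drawer is still fully out. The gripper is clear of everything.

```bash
python3 -c "
from station import robot
print(robot.close_job())"
```

```text
the job is handed in; nothing more can be done
None
```

The job is handed in: case_a weighed about 0.6 kg when lifted, so it holds the stone (I did not lift the other two), and it lies flat in the fully open drawer with the other cases and objects untouched.

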